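# Bring the pearl fish round to the pointer on the ratchet stand

## Task

The ratchet stand is set to turn the wrong way: flip the red pawl lever over to its clockwise side and leave it there, then swing the wooden-knobbed crank back and forth to ratchet the turntable clockwise until the head of the pearl fish on the lid points at the brass pointer. The lacquer on that lid is still soft, so do not touch the lid or its turntable; let go of the crank at the end.

Things in the scene. Friction and masses are not known exactly. Their poses are not given: they have to be found in the camera images.
- stand: fixed ratchet stand on a dark wooden board 200 x 200 x 18 mm; origin at the centre of the board's underside, on the bench. The upright z axis through it is the common axis of turntable and crank. Its -x axis points from that axis to the brass pointer (post 84 mm from the axis, 60 mm high). The crank sticks out to its -y side
- crank (a joint): angle of the crank about the stand's axis, rad, positive counter-clockwise seen from above; 0: crank along the stand's -y. Stops at -0.5 and +0.5; starts at -0.4 to +0.3; stays where left. A flat steel arm 24 mm wide, top 28 mm above the bench, passing under the turntable. At the knob about 3 N move it alone, 7 N when it drives the turntable
- crank_knob (a point): centre of the crank's upright round wooden knob, 67 mm above the bench, 180 mm from the stand's axis; knob 22 mm in diameter, from 36 to 98 mm above the bench; it does not spin on the arm. With the pawl on its clockwise side, clockwise swings (crank angle falling) drive the turntable after 0 to 0.31 rad of idle travel; swings back click over the teeth and leave it standing
- pawl_peg (a point): centre of the upright red peg on the pawl lever, 76 mm above the bench; peg 10 mm in diameter, from 54 to 92 mm above the bench. The lever pivots on the crank arm 82 mm from the stand's axis; the peg is 34 mm from that pivot on the side towards the knob. Pushed sideways across the arm, clockwise, it travels about 38 mm from stop to stop; takes about 3 N; stays where left
- pawl (a joint): angle of the pawl lever against the crank arm, rad, positive counter-clockwise seen from above: +0.6 is its counter-clockwise stop (drives the turntable counter-clockwise; start +0.5 to +0.6), 0 is in line with the arm, -0.6 is its clockwise stop (drives clockwise). Flipped means below -0.35
- turntable (a joint): angle of the toothed turntable (20 brass teeth, 112 mm over the teeth) with the lid on it, rad, positive counter-clockwise seen from above: 0 is the fish's head exactly at the brass pointer. Starts at +1.1 to +1.9, has to come down to 0; its stiff bearing keeps it where it is left
- lid: turntable with a round black lacquered lid fixed on it; lid 96 mm in diameter, top 58 mm above the bench, with a pearly inlaid fish about 75 mm long (rounded head with a black eye, forked tail); origin on the stand's axis at bench height; its -x axis points to the fish's head. Neither lid nor toothed wheel may be touched

How it is judged:
By the outcome, as a careful person would: the job done as asked, in the order asked, and still so for the second after the job is handed in, with the robot touching nothing.
It also fails if it takes over 67 s, if anything falls off the work surface, if the arm or the gripper's body presses on something with over 40 N, if the wrist force passes 120 N, or if a joint passes its speed limit or range.

## Robot

A 6-joint arm with a two-finger parallel gripper is mounted at the origin on the work surface. World frame = base frame: x ahead of the robot, y to its left, z up, the work surface at z = 0. Lengths are in mm, angles in rad, forces in N, time in s.
With the tool pointing down it reaches from about 325 to 775 mm from the base axis. Payload 5.5 kg.
Tool frame: the origin (TCP) lies on the centre line of the jaws, within the pads' length; the fingertips stand bot.tip_extent ahead of it and the grasp point (between the pads) is the TCP (bot.tip_extent is the distance from the TCP to the fingertips, in mm); z points along the fingers, y is the direction in which the jaws open and shut (so a half turn about z gives the same grasp; the last joint's range is limited). The gripper opens to 88 mm and grips with 3 to 60 N. Pads are 20 mm wide; open, the fingers measure 115 mm over their backs; the gripper's body (75 mm by 178 mm) begins 61 mm behind the grasp point.
Start: joints at [-1.407, 0.091, 1.231, -0, 1.82, -0.057], TCP at [131.405, -585.448, 219.631] pointing down, gripper open.
Joint ranges: [-2.87, 2.87], [-0.86, 2.18], [0.17, 2.46], [-1.51, 4.65], [0.06, 2.69], [-2.65, 2.65]. Speed limits (rad/s): [2.57, 2.57, 3.01, 3.14, 3.14, 3.14].

## Interface

Orientations are given as a 3x3 rotation matrix whose columns are the frame's x, y, z axes.
In Python, from plant import bot, viewer gives the robot as it stands. The module is installed in compiled form; this text tells all that it offers.
- The arm moves only by the tool carry_out, never from a script. Its argument "increments" is a list of rows, each an object with "rotation": the turn, a rotation vector about the tool's x, y, z in degrees, a list of three; "translation": the shift along the tool's x, y, z in cm, a list of three; "gripper": the gripper's target within -1 to 1 (fully open at 1, half-way at 0, shut at -1). A call has 1 to 20 rows; each row shifts and turns the commanded pose from where the row before left it, along the tool's axes as they then stand; what a row does not reach is not made up. A row lasts 1/10 s, in which the tool goes at most 50 mm and 8.59 degrees, less where a joint would pass 70% of its speed; a pose out of reach is approached as far as the arm can. A call with a gripper value outside its range is refused whole. The fingers move at their own pace and stop on an object; "newtons" is the grip in N (left out, the last holds). Time passes only in rows, so rows that do not move let the fingers close. It gives the time, the measured TCP pose, the force and the opening at its end, in the units of the state.
- bot.get_state(): the state, without advancing time (a new reading comes with each control period).
- viewer.grab_frame(name): name is "scene" or "top"; returns the picture (420x560x3 uint8, red, green, blue); there is no depth.
- viewer.camera_params(name): a dict with "mtx" (3x3 intrinsics, pixels), "rvec" (rotation vector, rad) and "tvec" (3), from world to camera coordinates, as OpenCV has them. Camera axes: x right, y down, z forward; pixel columns grow to the right and rows downward; lengths in mm; the calibration is good to about 2 mm. A picture is of the moment at which its call begins. camera_params takes no time and is no camera call.
- bot.sign_off(): hands the job in, once; it reports no verdict.
The state is a dict: "clock": time; "qpos": joint angles; "qd": joint speeds; "tau": joint torques, N m; "position": TCP position; "tcp_rot": TCP orientation; "force": force on the tool from outside, world axes, zero at the start; "ft_torque": the same for the moment, N m; "gripper_width": finger opening in mm.
Only numpy, scipy, OpenCV 4.12 (cv2) and the standard library are available. Lean on these libraries where they do the work, as an engineer would, in place of code of your own. Each camera call takes 0.05 s, during which the arm holds its last target. There are 200 camera calls.

## Working session

There is one attempt and no reset: what is moved stays moved. The work goes in short steps, Python scripts to look and compute and a tool call to move; the robot and the scene stay as the last step left them, time stands still between calls to the robot, and variables do not carry over. Pictures are saved under pics/ and viewed, about 8 in all and at most 12, crops included, and the job is handed in when it is done.

Besides the shell and the picture viewer there is one more tool, called after ">>>" as name([rows], argument=value, ...), one row to a line, values as JSON. carry_out: Moves the arm, as the interface text tells. Its arguments: {"type":"object","properties":{"increments":{"type":"array","items":{"type":"object","properties":{"rotation":{"type":"array","items":{"type":"number"}},"translation":{"type":"array","items":{"type":"number"}},"gripper":{"type":"number"}}}},"newtons":{"type":"number"}},"required":["increments"]}

```bash
mkdir -p pics
python3 - <<'E'
from plant import bot, viewer
import cv2,numpy as np
s=bot.get_state()
print({k:np.round(v,3).tolist() for k,v in s.items()},bot.tip_extent)
for n in("scene","top"):
    f=viewer.grab_frame(n);cv2.imwrite(f"pics/{n}0.png",f[:,:,::-1])
    p=viewer.camera_params(n);R=cv2.Rodrigues(np.array(p["rvec"]))[0];print(n,p,-R.T@np.array(p["tvec"]).ravel())
E
```

```text
{'clock': 0.0, 'qpos': [-1.407, 0.092, 1.232, -0.0, 1.82, -0.057], 'qd': [0.001, 0.0, -0.001, -0.0, 0.001, -0.0], 'tau': [0.001, -44.646, -40.644, 0.07, 0.029, -0.0], 'position': [131.349, -585.148, 218.52], 'tcp_rot': [[0.976, 0.219, -0.0], [0.219, -0.976, 0.002], [0.0, -0.002, -1.0]], 'force': [0.585, 0.17, 0.091], 'ft_torque': [0.002, 0.006, 0.019], 'gripper_width': 87.996} 19.0
scene {'mtx': array([[426.24007513,   0.        , 276.79849371],
       [  0.        , 426.24007513, 208.45173288],
       [  0.        ,   0.        ,   1.        ]]), 'rvec': array([ 1.33749074,  2.3162413 , -0.86617193]), 'tvec': array([ 260.08821238, -345.91717825, 1062.19354679])} [947.44790432 266.15591747 589.12070025]
top {'mtx': array([[471.33828596,   0.        , 275.46185408],
       [  0.        , 471.33828596, 208.23624456],
       [  0.        ,   0.        ,   1.        ]]), 'rvec': array([ 2.21169944, -2.15041207,  0.07828357]), 'tvec': array([ 15.98533732, 592.1813973 , 802.75510081])} [529.43810121  28.77576577 845.11380446]
```

View pics/scene0.png

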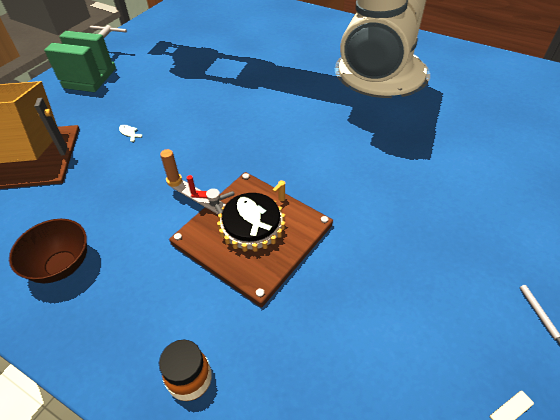

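View pics/top0.png

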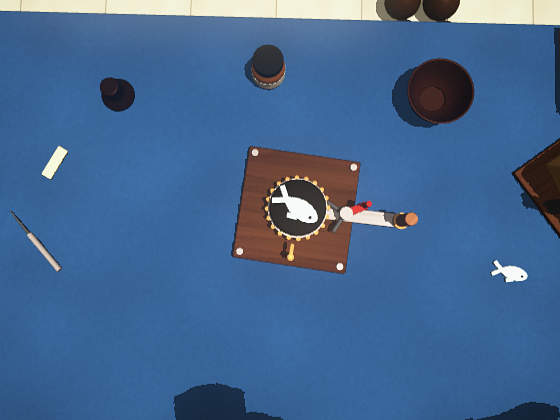

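```bash
cat > h.py <<'E'
from plant import bot, viewer
import cv2,numpy as np
def ray(n,uv,z):
    p=viewer.camera_params(n);R=cv2.Rodrigues(np.array(p["rvec"]))[0];c=-R.T@np.ravel(p["tvec"])
    uv=np.atleast_2d(np.array(uv,float));d=np.c_[uv,np.ones(len(uv))]@np.linalg.inv(p["mtx"]).T@R
    return c+d*((z-c[2])/d[:,2])[:,None]
def pix(m): return np.argwhere(m)[:,::-1]
def blob(m,near=None):
    k,l,st,ce=cv2.connectedComponentsWithStats(m.astype(np.uint8))
    i=1+(np.argmax(st[1:,4]) if near is None else np.argmin(np.hypot(*(ce[1:]-near).T)+1e3*(st[1:,4]<5)))
    return l==i
def world2pix(n,P):
    p=viewer.camera_params(n);return cv2.projectPoints(np.float64(P).reshape(-1,1,3),p["rvec"],p["tvec"],p["mtx"],None)[0][:,0]
def fish(f,axis,n="top"):
    """heading of fish (tail->head) about axis, world rad"""
    v=f.min(2); P=ray(n,pix(v>140),58); P=P[np.hypot(*(P-axis)[:,:2].T)<43][:,:2]
    m=P.mean(0);w,V=np.linalg.eigh(np.cov(P.T));d=V[:,1]
    t=(P-m)@d; s=np.abs((P-m)@V[:,0])
    return m,d,np.arctan2(d[1],d[0]),(t.min(),t.max()),len(P),((P-axis[:2])@V[:,0]).mean()
E
python3 - <<'E'
from h import *
for n in("top","scene"):
    f=viewer.grab_frame(n).astype(int);r,g,b=f[...,0],f[...,1],f[...,2]
    print(n)
    red=(r>130)&(g<60)&(b<60)
    m=blob(red,(365,208) if n=="top" else (192,188));q=pix(m);print("red",q.min(0),q.max(0),len(q))
    org=(r>150)&(g>70)&(g<150)&(b<90)
    m=blob(org,(411,219) if n=="top" else (170,165));q=pix(m);print("knob",q.min(0),q.max(0),len(q))
    yel=(r>150)&(g>110)&(b<90)
    m=blob(yel,(291,253)if n=="top" else (280,185));q=pix(m);print("pointer",q.min(0),q.max(0),len(q))
    wh=f.min(2)>150
    k,l,st,ce=cv2.connectedComponentsWithStats(wh.astype(np.uint8))
    for s,c in zip(st[1:],ce[1:]):
        if 10<s[4]<3000: print("white",c.round(1),s[4],ray(n,c,18)[0].round(1))
f=viewer.grab_frame("top")
c=f[130:290,220:440];cv2.imwrite("pics/c1.png",cv2.resize(c,None,fx=3.6,fy=3.6,interpolation=cv2.INTER_CUBIC)[:,:,::-1])
E
```

```text
top
red [364 208] [366 209] 5
knob [406 221] [410 224] 6
pointer [409 213] [415 215] 9
white [508.1  11.6] 2491 [ 961.3 -379.3   18. ]
white [412.4  18.4] 35 [ 944.  -205.9   18. ]
white [ 53.9 162.1] 347 [662.8 428.1  18. ]
white [254.6 152.2] 35 [690.5  72.5  18. ]
white [353.3 166.9] 35 [ 669.  -103.2   18. ]
white [296.5 207. ] 744 [595.   -4.3  18. ]
white [314.5 222.4] 196 [568.9 -36.5  18. ]
white [363.9 217. ] 569 [ 580.8 -123.    18. ]
white [ 43.2 251.6] 192 [504.4 436.8  18. ]
white [239.2 250.9] 37 [515.2  94.   18. ]
white [510.  272.2] 395 [ 491.6 -378.4   18. ]
white [339.5 266. ] 38 [494.  -81.8  18. ]
scene
red [192 191] [206 197] 71
knob [168 178] [180 183] 17
pointer [272 183] [284 190] 18
white [104.4   6.7] 143 [ 102.6 -839.9   18. ]
white [354.5  21.7] 121 [-163.6 -145.8   18. ]
white [106.1  28.7] 104 [ 199.5 -735.9   18. ]
white [415.3  55.8] 11 [-70.8  59.4  18. ]
white [342.   67.7] 133 [ 66.4 -78.1  18. ]
white [424.9  70.4] 18 [-18.1 100.9  18. ]
white [128.8 131.4] 190 [ 502.7 -366.9   18. ]
white [245.3 175.2] 26 [491.3 -82.2  18. ]
white [186.3 189.2] 77 [ 574.9 -157.3   18. ]
white [197.2 188.7] 12 [ 564.  -140.5   18. ]
white [212.3 192.9] 102 [ 558.9 -109.9   18. ]
white [251.4 213.8] 622 [565.5 -21.1  18. ]
white [201.3 199.7] 56 [ 582.2 -117.3   18. ]
white [280.8 216.8] 13 [546.  27.  18.]
white [324.1 218.5] 33 [512.5  93.6  18. ]
white [227.6 232.6] 76 [619.8 -33.8  18. ]
white [177.2 235.6] 35 [ 667.  -103.9   18. ]
white [540.3 310.9] 357 [513.3 440.7  18. ]
white [259.5 291.8] 49 [688.6  72.1  18. ]
white [ 18.  395.2] 1827 [ 972.4 -119.9   18. ]
white [168.6 389.5] 17 [868.6  45.1  18. ]
white [513.  407.3] 677 [669.1 432.7  18. ]
```

View pics/c1.png

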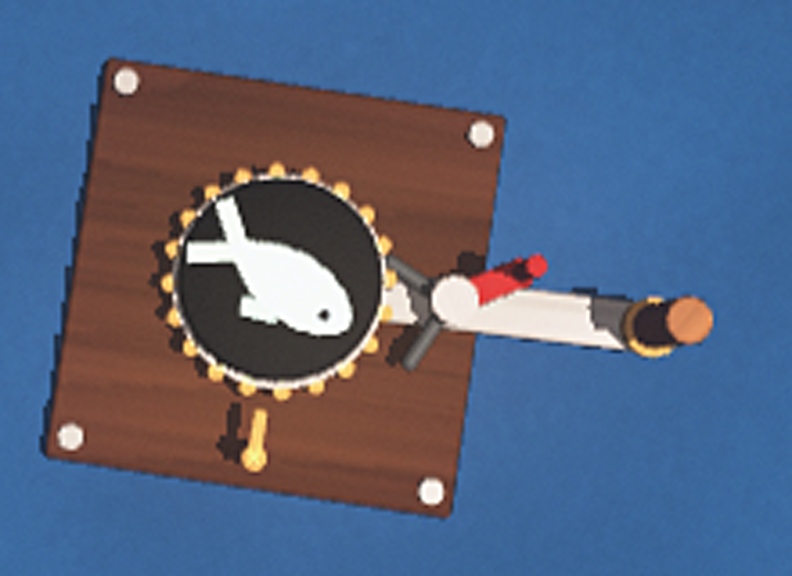

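Run:
```python
from h import *
ax=np.array([591,-5,58.]);a0=-0.122-np.pi/2
k=ray("top",(411.6,219),98)[0];p=ray("top",(369.3,204),92)[0]
for n,q in(("knob",k),("peg",p)):
    d=(q-ax)[:2];print(n,q.round(1),"r",np.hypot(*d),"ang",np.arctan2(d[1],d[0])-a0)
print("knob scene",ray("scene",(168,152.5),98)[0],"peg scene",ray("scene",(191,178),92)[0])
print("lid ctr",ray("top",(220+283/3.6,130+281/3.6),58)[0])
f=viewer.grab_frame("top");m,d,h,t,n,off=fish(f,ax);print(m,d,h,t,n,off)
e=ray("top",(220+323/3.6,130+315/3.6),58)[0];print("eye",e)
print("pointer ang",np.arctan2(21.5,-175.3), "ptr", ray("top",(220+254/3.6,130+458/3.6),60)[0])
```

```text
knob [ 574.7 -184.    98. ] r 179.7493628494662 ang 0.0313424272734939
peg [ 597.3 -117.8   92. ] r 113.02218621795744 ang 0.17743000357844751
knob scene [ 574.2744142  -179.27941329   98.        ] peg scene [ 599.47418517 -111.31926951   92.        ]
lid ctr [590.19834349  -6.29153023  58.        ]
[590.92117115  -3.95466745] [0.53502958 0.84483333] 1.0062535724758643 (np.float64(-38.51146186170551), np.float64(40.82966128295171)) 725 0.6258810689114944
eye [574.88719279 -25.24680488  58.        ]
pointer ang 3.0195552333753106 ptr [507.97501372   5.13978554  60.        ]
```

>>> carry_out([
  {"translation": [1.6, -0.96, 0], "gripper": -1},
  {"translation": [3.28, -1.92, 0], "gripper": -1},
  {"translation": [3.28, -1.92, 0], "gripper": -1},
  {"translation": [3.28, -1.92, 0], "gripper": -1},
  {"translation": [3.28, -1.92, 0], "gripper": -1},
  {"translation": [3.28, -1.92, 0], "gripper": -1},
  {"translation": [3.28, -1.92, 0], "gripper": -1},
  {"translation": [3.28, -1.92, 0], "gripper": -1},
  {"translation": [3.28, -1.92, 0], "gripper": -1},
  {"translation": [3.28, -1.92, 0], "gripper": -1},
  {"translation": [3.28, -1.92, 0], "gripper": -1},
  {"translation": [3.28, -1.92, 0], "gripper": -1},
  {"translation": [3.28, -1.92, 0], "gripper": -1},
  {"translation": [3.28, -1.92, 0], "gripper": -1},
  {"translation": [3.28, -1.92, 0], "gripper": -1},
  {"translation": [3.28, -1.92, 0], "gripper": -1},
  {"translation": [3.28, -1.92, 0], "gripper": -1},
  {"translation": [3.28, -1.92, 0], "gripper": -1},
  {"translation": [1.6, -0.96, 0], "gripper": -1},
])

```text
invalid input
```

>>> carry_out([
  {"rotation": [0, 0, -8], "gripper": -1},
  {"rotation": [0, 0, -8], "gripper": -1},
  {"rotation": [0, 0, -8], "gripper": -1},
  {"rotation": [0, 0, -8], "gripper": -1},
  {"rotation": [0, 0, -8], "gripper": -1},
  {"rotation": [0, 0, -8], "gripper": -1},
  {"rotation": [0, 0, -8], "gripper": -1},
  {"rotation": [0, 0, -8], "gripper": -1},
  {"rotation": [0, 0, -8], "gripper": -1},
  {"gripper": -1},
])

```text
invalid input
```

>>> carry_out([
  {"rotation": [0, 0, -8], "translation": [0, 0, 0], "gripper": -1},
  {"rotation": [0, 0, -8], "translation": [0, 0, 0], "gripper": -1},
  {"rotation": [0, 0, -8], "translation": [0, 0, 0], "gripper": -1},
  {"rotation": [0, 0, -8], "translation": [0, 0, 0], "gripper": -1},
  {"rotation": [0, 0, -8], "translation": [0, 0, 0], "gripper": -1},
  {"rotation": [0, 0, -8], "translation": [0, 0, 0], "gripper": -1},
  {"rotation": [0, 0, -8], "translation": [0, 0, 0], "gripper": -1},
  {"rotation": [0, 0, -8], "translation": [0, 0, 0], "gripper": -1},
  {"rotation": [0, 0, -8], "translation": [0, 0, 0], "gripper": -1},
])

```text
clock: 1.2
position: [131.4, -585.4, 219.5]
tcp_rot: [[0.087, 0.996, -0.0], [0.996, -0.087, 0.0], [0.0, -0.0, -1.0]]
force: [0.1, 0.2, -0.9]
gripper_width: 19.3
```

>>> carry_out([
  {"rotation": [0, 0, 0], "translation": [1.4, 1.3, 0], "gripper": -1},
  {"rotation": [0, 0, 0], "translation": [2.8, 2.5, 0], "gripper": -1},
  {"rotation": [0, 0, 0], "translation": [2.8, 2.5, 0], "gripper": -1},
  {"rotation": [0, 0, 0], "translation": [2.8, 2.5, 0], "gripper": -1},
  {"rotation": [0, 0, 0], "translation": [2.8, 2.5, 0], "gripper": -1},
  {"rotation": [0, 0, 0], "translation": [2.8, 2.5, 0], "gripper": -1},
  {"rotation": [0, 0, 0], "translation": [2.8, 2.5, 0], "gripper": -1},
  {"rotation": [0, 0, 0], "translation": [2.8, 2.5, 0], "gripper": -1},
  {"rotation": [0, 0, 0], "translation": [2.8, 2.5, 0], "gripper": -1},
  {"rotation": [0, 0, 0], "translation": [2.8, 2.5, 0], "gripper": -1},
  {"rotation": [0, 0, 0], "translation": [2.8, 2.5, 0], "gripper": -1},
  {"rotation": [0, 0, 0], "translation": [2.8, 2.5, 0], "gripper": -1},
  {"rotation": [0, 0, 0], "translation": [2.8, 2.5, 0], "gripper": -1},
  {"rotation": [0, 0, 0], "translation": [2.8, 2.5, 0], "gripper": -1},
  {"rotation": [0, 0, 0], "translation": [2.8, 2.5, 0], "gripper": -1},
  {"rotation": [0, 0, 0], "translation": [2.8, 2.5, 0], "gripper": -1},
  {"rotation": [0, 0, 0], "translation": [2.8, 2.5, 0], "gripper": -1},
  {"rotation": [0, 0, 0], "translation": [2.8, 2.5, 0], "gripper": -1},
  {"rotation": [0, 0, 0], "translation": [1.9, 2.0, 0], "gripper": -1},
  {"rotation": [0, 0, 0], "translation": [0, 0, 0], "gripper": -1},
])

```text
clock: 3.2
position: [636.3, -117.5, 218.4]
tcp_rot: [[0.092, 0.996, -0.001], [0.996, -0.092, 0.002], [0.001, -0.001, -1.0]]
force: [0.2, 0.5, -0.9]
gripper_width: 0.6
```

>>> carry_out([
  {"rotation": [0, 0, 0], "translation": [0, 0, 3], "gripper": -1},
  {"rotation": [0, 0, 0], "translation": [0, 0, 4], "gripper": -1},
  {"rotation": [0, 0, 0], "translation": [0, 0, 4], "gripper": -1},
  {"rotation": [0, 0, 0], "translation": [0, 0, 2.7], "gripper": -1},
  {"rotation": [0, 0, 0], "translation": [0, 0, 0], "gripper": -1},
  {"rotation": [0, 0, 0], "translation": [0, -0.6, 0], "gripper": -1},
  {"rotation": [0, 0, 0], "translation": [0, -0.8, 0], "gripper": -1},
  {"rotation": [0, 0, 0], "translation": [0, -0.8, 0], "gripper": -1},
  {"rotation": [0, 0, 0], "translation": [0, -0.8, 0], "gripper": -1},
  {"rotation": [0, 0, 0], "translation": [0, -0.8, 0], "gripper": -1},
  {"rotation": [0, 0, 0], "translation": [0, -0.8, 0], "gripper": -1},
  {"rotation": [0, 0, 0], "translation": [0, -0.7, 0], "gripper": -1},
  {"rotation": [0, 0, 0], "translation": [0, 0, 0], "gripper": -1},
])

```text
clock: 4.5
position: [582.3, -116.7, 84.6]
tcp_rot: [[0.094, 0.996, 0.004], [0.996, -0.094, -0.001], [-0.0, 0.004, -1.0]]
force: [2.0, -0.9, 2.0]
gripper_width: 0.7
```

Run:
```python
from h import *
f=viewer.grab_frame("scene");cv2.imwrite("pics/s2.png",cv2.resize(f[110:270,120:320],None,fx=3.8,fy=3.8,interpolation=cv2.INTER_CUBIC)[:,:,::-1])
print(bot.get_state()["position"])
```

```text
[ 582.47469836 -116.4885183    84.18210248]
```

View pics/s2.png

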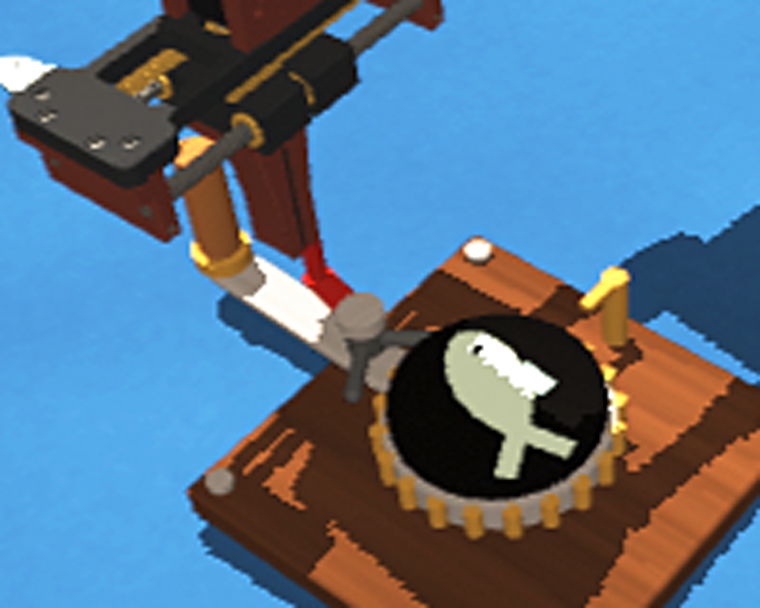

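>>> carry_out([
  {"rotation": [0, 0, 0], "translation": [0, 1.0, 0], "gripper": -1},
  {"rotation": [0, 0, 0], "translation": [0, 0, -2], "gripper": -1},
  {"rotation": [0, 0, 0], "translation": [0, 0, -4], "gripper": -1},
  {"rotation": [0, 0, 0], "translation": [-1.0, -0.2, 0], "gripper": 0.3},
  {"rotation": [0, 0, 0], "translation": [-2.5, -0.4, 0], "gripper": 0.3},
  {"rotation": [0, 0, 0], "translation": [-2.5, -0.4, 0], "gripper": 0.3},
  {"rotation": [0, 0, 0], "translation": [-0.8, -0.2, 0], "gripper": 0.3},
  {"rotation": [0, 0, 0], "translation": [0, 0, 0], "gripper": 0.3},
  {"rotation": [0, 0, 0], "translation": [0, 0, 0], "gripper": 0.3},
  {"rotation": [0, 0, 0], "translation": [0, 0, 0], "gripper": 0.3},
])

```text
clock: 5.55
position: [574.0, -182.9, 142.3]
tcp_rot: [[0.092, 0.996, -0.0], [0.996, -0.092, 0.001], [0.001, -0.0, -1.0]]
force: [0.6, -0.1, 0.2]
gripper_width: 52.8
```

Run:
```python
from h import *
f=viewer.grab_frame("scene");c=np.ascontiguousarray(f)
cv2.imwrite("pics/s3.png",cv2.resize(c[90:270,100:320],None,fx=3.4,fy=3.4,interpolation=cv2.INTER_CUBIC)[:,:,::-1])
t=viewer.grab_frame("top");cv2.imwrite("pics/t3.png",cv2.resize(t[130:290,220:440],None,fx=3.6,fy=3.6,interpolation=cv2.INTER_CUBIC)[:,:,::-1])
```

```text
(no output)
```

View pics/s3.png

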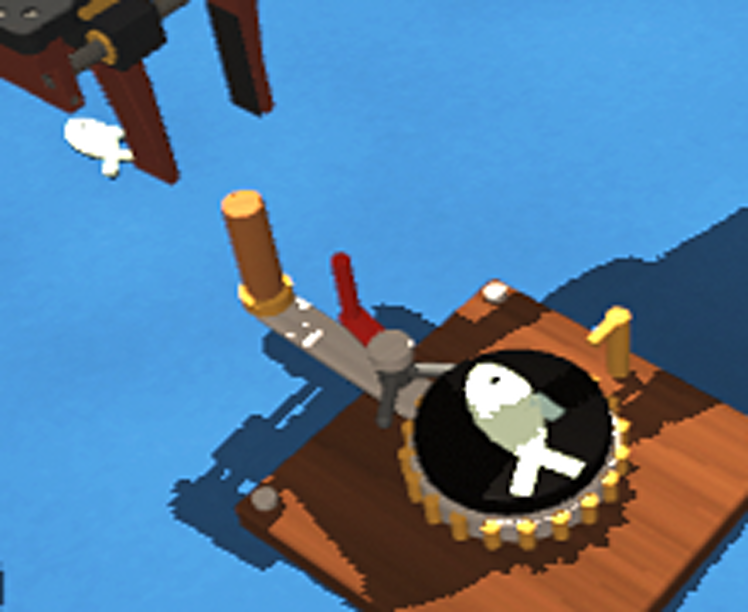

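View pics/t3.png

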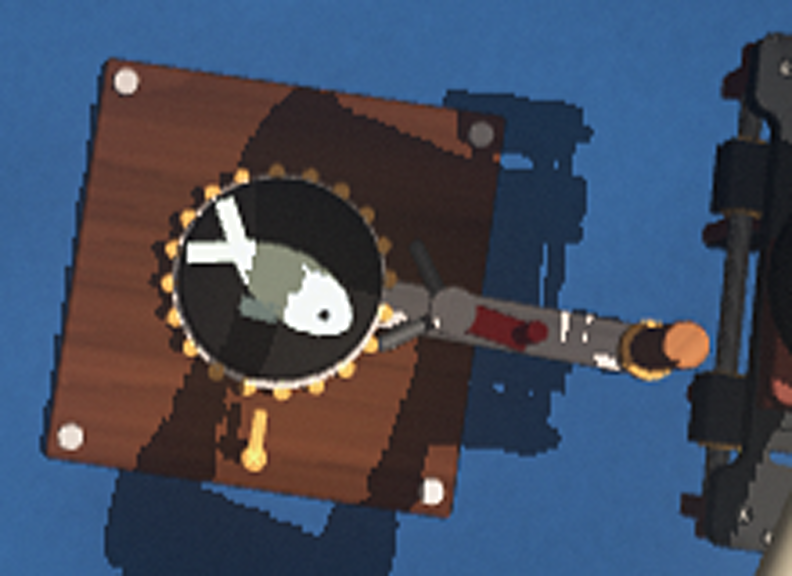

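```bash
cat >> h.py <<'E'
AX=np.array([591,-5,58.]);A0=-0.122-np.pi/2
def crank(k,p=None,n="top"):
    K=ray(n,k,98)[0];d=(K-AX)[:2];c=np.arctan2(d[1],d[0])-A0;print("knob",K.round(1),"r",np.hypot(*d).round(1),"crank",c.round(3))
    if p is not None:
        P=ray(n,p,92)[0];a=A0+c;piv=AX[:2]+82*np.array([np.cos(a),np.sin(a)]);e=P[:2]-piv
        print("peg",P.round(1),"r34?",np.hypot(*e).round(1),"pawl",(np.arctan2(e[1],e[0])-a).round(3))
E
python3 - <<'E'
from h import *
C=lambda x,y:(220+x/3.6,130+y/3.6)
crank(C(690,321),C(538,266));crank(C(686,345),C(536,330))
S=lambda x,y:(100+x/3.4,90+y/3.4)
crank(S(243,204),S(341,259),"scene")
E
```

```text
knob [ 574.5 -184.1   98. ] r 179.9 crank 0.03
peg [ 597.4 -118.1   92. ] r34? 34.4 pawl 0.511
knob [ 563.8 -182.4   98. ] r 179.5 crank -0.03
peg [ 568.9 -117.6   92. ] r34? 33.0 pawl -0.146
knob [ 566.3 -178.2   98. ] r 174.9 crank -0.019
peg [ 569.6 -114.9   92. ] r34? 30.3 pawl -0.19
```

>>> carry_out([
  {"rotation": [0, 0, 0], "translation": [1.4, 0.6, 0], "gripper": -1},
  {"rotation": [0, 0, 0], "translation": [2.5, 0.9, 0], "gripper": -1},
  {"rotation": [0, 0, 0], "translation": [2.4, 0.9, 0], "gripper": -1},
  {"rotation": [0, 0, 0], "translation": [0.4, 0, 0], "gripper": -1},
  {"rotation": [0, 0, 0], "translation": [0, 0, 0], "gripper": -1},
  {"rotation": [0, 0, 0], "translation": [0, 0, 3], "gripper": -1},
  {"rotation": [0, 0, 0], "translation": [0, 0, 3.0], "gripper": -1},
  {"rotation": [0, 0, 0], "translation": [0, 0, 0], "gripper": -1},
  {"rotation": [0, 0, 0], "translation": [0, -1, 0], "gripper": -1},
  {"rotation": [0, 0, 0], "translation": [0, -0.8, 0], "gripper": -1},
  {"rotation": [0, 0, 0], "translation": [0, -0.5, 0], "gripper": -1},
  {"rotation": [0, 0, 0], "translation": [0, -0.4, 0], "gripper": -1},
  {"rotation": [0, 0, 0], "translation": [0, -0.4, 0], "gripper": -1},
  {"rotation": [0, 0, 0], "translation": [0, 0, 0], "gripper": -1},
])

```text
clock: 7.05
position: [574.2, -116.1, 84.6]
tcp_rot: [[0.093, 0.996, 0.005], [0.996, -0.093, 0.0], [0.001, 0.005, -1.0]]
force: [3.6, 1.6, 2.5]
gripper_width: 0.3
```

Run:
```python
from h import *
f=viewer.grab_frame("scene").astype(int)
cv2.imwrite("pics/s4.png",cv2.resize(f[90:270,100:320].astype(np.uint8),None,fx=3.4,fy=3.4,interpolation=cv2.INTER_CUBIC)[:,:,::-1])
```

```text
(no output)
```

View pics/s4.png

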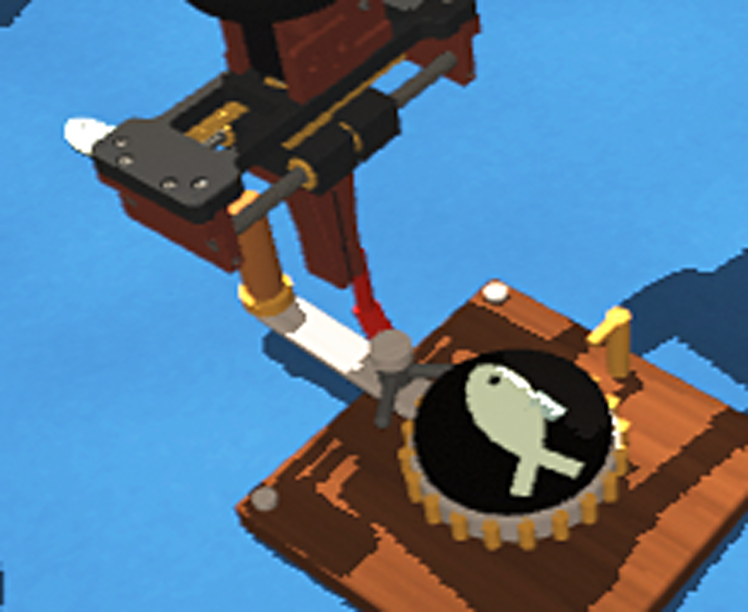

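>>> carry_out([
  {"rotation": [0, 0, 0], "translation": [0, -0.4, 0], "gripper": -1},
  {"rotation": [0, 0, 0], "translation": [0, -0.4, 0], "gripper": -1},
  {"rotation": [0, 0, 0], "translation": [0, 0, 0], "gripper": -1},
])

```text
clock: 7.4
position: [567.0, -114.6, 84.2]
tcp_rot: [[0.092, 0.996, 0.006], [0.996, -0.092, 0.001], [0.002, 0.006, -1.0]]
force: [8.0, 4.4, 1.5]
gripper_width: 0.4
```

>>> carry_out([
  {"rotation": [0, 0, 0], "translation": [0, 1.5, 0], "gripper": -1},
  {"rotation": [0, 0, 0], "translation": [0, 0, -2], "gripper": -1},
  {"rotation": [0, 0, 0], "translation": [0, 0, -4], "gripper": -1},
  {"rotation": [0, 0, 0], "translation": [-1.0, -0.4, 0], "gripper": 0.3},
  {"rotation": [0, 0, 0], "translation": [-2.5, -0.8, 0], "gripper": 0.3},
  {"rotation": [0, 0, 0], "translation": [-2.5, -0.8, 0], "gripper": 0.3},
  {"rotation": [0, 0, 0], "translation": [-0.7, -0.4, 0], "gripper": 0.3},
  {"rotation": [0, 0, 0], "translation": [0, 0, 0], "gripper": 0.3},
  {"rotation": [0, 0, 0], "translation": [0, 0, 0], "gripper": 0.3},
])

```text
clock: 8.3
position: [549.8, -181.2, 142.4]
tcp_rot: [[0.093, 0.996, -0.0], [0.996, -0.093, 0.001], [0.001, -0.001, -1.0]]
force: [-0.3, -0.1, -0.4]
gripper_width: 44.9
```

Run:
```python
from h import *
t=viewer.grab_frame("top");cv2.imwrite("pics/t5.png",cv2.resize(t[130:290,220:440],None,fx=3.6,fy=3.6,interpolation=cv2.INTER_CUBIC)[:,:,::-1])
```

```text
(no output)
```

View pics/t5.png

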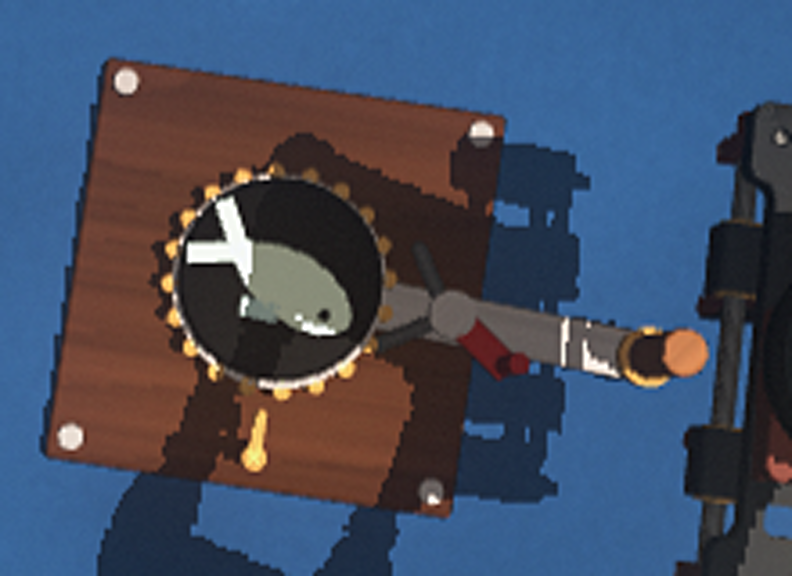

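>>> carry_out([
  {"rotation": [0, 0, 4.4], "translation": [0, 4, 0], "gripper": 0.3},
  {"rotation": [0, 0, 0], "translation": [0, 0, 0], "gripper": 0.3},
  {"rotation": [0, 0, 0], "translation": [0, 0, 0], "gripper": 0.3},
  {"rotation": [0, 0, 0], "translation": [0, 0, 0], "gripper": 0.3},
])

```text
clock: 8.75
position: [589.7, -184.8, 143.2]
tcp_rot: [[0.168, 0.986, 0.0], [0.986, -0.168, -0.0], [-0.0, 0.0, -1.0]]
force: [0.6, -0.1, -0.1]
gripper_width: 57.2
```

>>> carry_out([
  {"rotation": [0, 0, 0], "translation": [-0.25, -2.92, 0], "gripper": 0.3},
  {"rotation": [0, 0, 0], "translation": [0, 0, 0], "gripper": 0.3},
  {"rotation": [0, 0, 0], "translation": [0, 0, 2.3], "gripper": 0.3},
  {"rotation": [0, 0, 0], "translation": [0, 0, 3], "gripper": 0.3},
  {"rotation": [0, 0, 0], "translation": [0, 0, 2], "gripper": 0.3},
  {"rotation": [0, 0, 0], "translation": [0, 0, 0], "gripper": -1},
  {"rotation": [0, 0, 0], "translation": [0, 0, 0], "gripper": -1},
  {"rotation": [0, 0, 0], "translation": [0, 0, 0], "gripper": -1},
  {"rotation": [0, 0, 0], "translation": [0, 0, 0], "gripper": -1},
  {"rotation": [0, 0, 0], "translation": [0, 0, 0], "gripper": -1},
], newtons=25)

```text
clock: 9.75
position: [561.1, -183.2, 71.1]
tcp_rot: [[0.169, 0.986, 0.002], [0.986, -0.169, -0.001], [-0.0, 0.002, -1.0]]
force: [1.6, -1.1, 4.6]
gripper_width: 21.5
```

>>> carry_out([
  {"rotation": [0, 0, -2.865], "translation": [0.0225, 0.9, 0], "gripper": -1},
  {"rotation": [0, 0, -2.865], "translation": [0.0225, 0.9, 0], "gripper": -1},
  {"rotation": [0, 0, -2.865], "translation": [0.0225, 0.9, 0], "gripper": -1},
  {"rotation": [0, 0, -2.865], "translation": [0.0225, 0.9, 0], "gripper": -1},
  {"rotation": [0, 0, -2.865], "translation": [0.0225, 0.9, 0], "gripper": -1},
  {"rotation": [0, 0, -2.865], "translation": [0.0225, 0.9, 0], "gripper": -1},
  {"rotation": [0, 0, -2.865], "translation": [0.0225, 0.9, 0], "gripper": -1},
  {"rotation": [0, 0, -2.865], "translation": [0.0225, 0.9, 0], "gripper": -1},
  {"rotation": [0, 0, -2.865], "translation": [0.0225, 0.9, 0], "gripper": -1},
  {"rotation": [0, 0, -2.865], "translation": [0.0225, 0.9, 0], "gripper": -1},
  {"rotation": [0, 0, 0], "translation": [0, 0, 0], "gripper": -1},
])

```text
clock: 10.85
position: [650.8, -175.9, 71.2]
tcp_rot: [[-0.325, 0.946, 0.003], [0.946, 0.325, -0.001], [-0.002, 0.003, -1.0]]
force: [1.7, 0.3, 3.3]
gripper_width: 21.5
```

```bash
cat >> h.py <<'E'
def report(tag):
    s=bot.get_state();d=(s["position"]-AX)[:2];R=s["tcp_rot"]
    print("t",s["clock"],"crank",(np.arctan2(d[1],d[0])-A0).round(3),"r",np.hypot(*d).round(1),"tool",(np.arctan2(R[1,1],R[0,1])+.122).round(3),"F",s["force"].round(1))
    f=viewer.grab_frame("top");cv2.imwrite(f"pics/{tag}.png",cv2.resize(f[130:290,220:440],None,fx=3.6,fy=3.6,interpolation=cv2.INTER_CUBIC)[:,:,::-1])
    # pearl = bright vs black lacquer even in shade
    g=f.astype(int).max(2);P=ray("top",pix(g>75),58)[:,:2];P=P[np.hypot(*(P-AX[:2]).T)<44]
    m=P.mean(0);w,V=np.linalg.eigh(np.cov(P.T));e=V[:,1];t=(P-m)@e
    # tail end is wide: spread across at both ends decides the sense
    s=(P-m)@V[:,0];q=lambda k:s[k].std()
    if q(t>np.percentile(t,88))>q(t<np.percentile(t,12)): e=-e
    h=np.arctan2(e[1],e[0]);print("n",len(P),"fish",round((h-3.0196+np.pi)%(2*np.pi)-np.pi,3))
E
python3 -c "
from h import *
report('t6')"
```

```text
t 10.85 crank 0.459 r 181.1 tool 0.453 F [1.7 0.3 3.3]
n 742 fish 1.116
```

>>> carry_out([
  {"rotation": [0, 0, 2.865], "translation": [0.0225, -0.9, 0], "gripper": -1},
  {"rotation": [0, 0, 2.865], "translation": [0.0225, -0.9, 0], "gripper": -1},
  {"rotation": [0, 0, 2.865], "translation": [0.0225, -0.9, 0], "gripper": -1},
  {"rotation": [0, 0, 2.865], "translation": [0.0225, -0.9, 0], "gripper": -1},
  {"rotation": [0, 0, 2.865], "translation": [0.0225, -0.9, 0], "gripper": -1},
  {"rotation": [0, 0, 2.865], "translation": [0.0225, -0.9, 0], "gripper": -1},
  {"rotation": [0, 0, 2.865], "translation": [0.0225, -0.9, 0], "gripper": -1},
  {"rotation": [0, 0, 2.865], "translation": [0.0225, -0.9, 0], "gripper": -1},
  {"rotation": [0, 0, 2.865], "translation": [0.0225, -0.9, 0], "gripper": -1},
  {"rotation": [0, 0, 2.865], "translation": [0.0225, -0.9, 0], "gripper": -1},
  {"rotation": [0, 0, 2.865], "translation": [0.0225, -0.9, 0], "gripper": -1},
  {"rotation": [0, 0, 2.865], "translation": [0.0225, -0.9, 0], "gripper": -1},
  {"rotation": [0, 0, 2.865], "translation": [0.0225, -0.9, 0], "gripper": -1},
  {"rotation": [0, 0, 2.865], "translation": [0.0225, -0.9, 0], "gripper": -1},
  {"rotation": [0, 0, 2.865], "translation": [0.0225, -0.9, 0], "gripper": -1},
  {"rotation": [0, 0, 2.865], "translation": [0.0225, -0.9, 0], "gripper": -1},
  {"rotation": [0, 0, 2.865], "translation": [0.0225, -0.9, 0], "gripper": -1},
  {"rotation": [0, 0, 2.865], "translation": [0.0225, -0.9, 0], "gripper": -1},
  {"rotation": [0, 0, 0], "translation": [0, 0, 0], "gripper": -1},
])

```text
clock: 12.8
position: [493.9, -157.3, 71.1]
tcp_rot: [[0.541, 0.841, 0.003], [0.841, -0.541, -0.001], [0.0, 0.003, -1.0]]
force: [-1.1, -1.4, 6.5]
gripper_width: 21.6
```

```bash
python3 -c "
from h import *
report('t7')"
```

```text
t 12.8 crank -0.445 r 180.6 tool -0.45 F [-1.1 -1.4  6.5]
n 735 fish 0.434
```

View pics/t7.png

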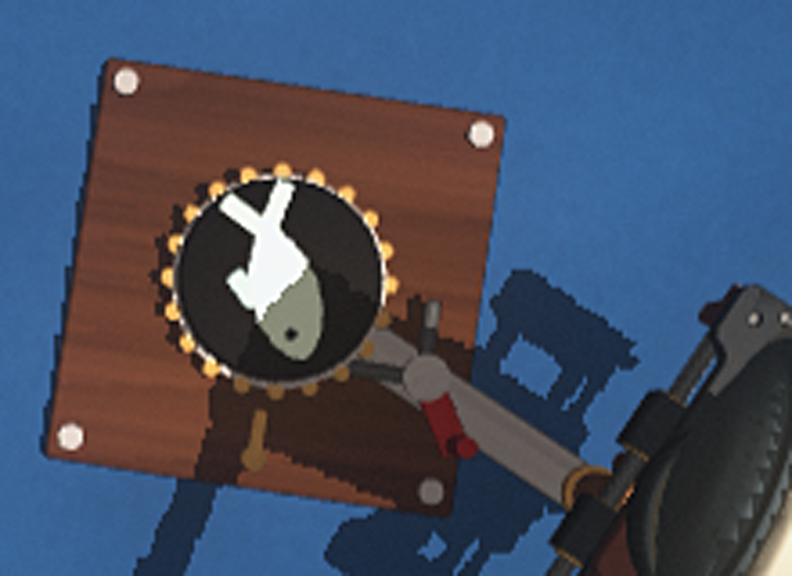

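>>> carry_out([
  {"rotation": [0, 0, -2.865], "translation": [0.0225, 0.9, 0], "gripper": -1},
  {"rotation": [0, 0, -2.865], "translation": [0.0225, 0.9, 0], "gripper": -1},
  {"rotation": [0, 0, -2.865], "translation": [0.0225, 0.9, 0], "gripper": -1},
  {"rotation": [0, 0, -2.865], "translation": [0.0225, 0.9, 0], "gripper": -1},
  {"rotation": [0, 0, -2.865], "translation": [0.0225, 0.9, 0], "gripper": -1},
  {"rotation": [0, 0, -2.865], "translation": [0.0225, 0.9, 0], "gripper": -1},
  {"rotation": [0, 0, -2.865], "translation": [0.0225, 0.9, 0], "gripper": -1},
  {"rotation": [0, 0, -2.865], "translation": [0.0225, 0.9, 0], "gripper": -1},
  {"rotation": [0, 0, -2.865], "translation": [0.0225, 0.9, 0], "gripper": -1},
  {"rotation": [0, 0, -2.865], "translation": [0.0225, 0.9, 0], "gripper": -1},
  {"rotation": [0, 0, -2.865], "translation": [0.0225, 0.9, 0], "gripper": -1},
  {"rotation": [0, 0, -2.865], "translation": [0.0225, 0.9, 0], "gripper": -1},
  {"rotation": [0, 0, -2.865], "translation": [0.0225, 0.9, 0], "gripper": -1},
  {"rotation": [0, 0, -2.865], "translation": [0.0225, 0.9, 0], "gripper": -1},
  {"rotation": [0, 0, -2.865], "translation": [0.0225, 0.9, 0], "gripper": -1},
  {"rotation": [0, 0, -2.865], "translation": [0.0225, 0.9, 0], "gripper": -1},
  {"rotation": [0, 0, -2.865], "translation": [0.0225, 0.9, 0], "gripper": -1},
  {"rotation": [0, 0, -2.865], "translation": [0.0225, 0.9, 0], "gripper": -1},
  {"rotation": [0, 0, 0], "translation": [0, 0, 0], "gripper": -1},
])

```text
clock: 14.75
position: [650.7, -175.9, 71.2]
tcp_rot: [[-0.326, 0.945, 0.003], [0.945, 0.326, -0.001], [-0.001, 0.002, -1.0]]
force: [2.3, 0.2, 6.2]
gripper_width: 21.3
```

```bash
cat >> h.py <<'E'
def fish2(f):
    """slices across the fish, every angle relative to the pointer; returns mid-line fits"""
    c=world2pix("top",[AX])[0]
    big=cv2.resize(f,None,fx=4,fy=4,interpolation=cv2.INTER_CUBIC).astype(int).max(2)
    uv=pix(big>85);P=ray("top",(uv+.5)/4-.5,58)[:,:2]-AX[:2];P=P[np.hypot(*P.T)<44.5]
    m=P.mean(0);w,V=np.linalg.eigh(np.cov(P.T));e=V[:,1]
    s=(P-m)@V[:,0];t=(P-m)@e
    if s[t>np.percentile(t,88)].std()>s[t<np.percentile(t,12)].std(): e=-e
    n=np.array([-e[1],e[0]]);t=P@e;s=P@n;h=np.arctan2(e[1],e[0])-3.0196
    print("pca",round((h+np.pi)%(2*np.pi)-np.pi,3))
    for a in np.arange(-42,44,4):
        k=(t>=a)&(t<a+4)
        if k.sum(): print(int(a+2),"lo %.1f hi %.1f mid %.1f"%(s[k].min(),s[k].max(),(s[k].min()+s[k].max())/2),k.sum())
E
python3 -c "
from h import *
report('t8')
f=viewer.grab_frame('top');fish2(f)
print((world2pix('top',[AX])[0]-[220,130])*3.6)
u=cv2.imread('pics/top0.png');g=u[:,:,::-1].astype(int)
"
```

```text
t 14.75 crank 0.458 r 181.1 tool 0.454 F [2.3 0.2 6.2]
n 731 fish 0.442
pca 0.448
-40 lo -17.8 hi 18.0 mid 0.1 490
-36 lo -15.9 hi 16.1 mid 0.1 531
-32 lo -13.6 hi 13.2 mid -0.2 503
-28 lo -10.4 hi 10.2 mid -0.1 406
-24 lo -6.5 hi 6.8 mid 0.1 284
-20 lo -8.3 hi 8.3 mid -0.0 340
-16 lo -10.5 hi 11.3 mid 0.4 467
-12 lo -19.2 hi 12.9 mid -3.1 556
-8 lo -23.9 hi 14.7 mid -4.6 810
-4 lo -23.6 hi 14.9 mid -4.3 865
0 lo -22.2 hi 16.2 mid -3.0 852
4 lo -20.9 hi 16.4 mid -2.2 839
8 lo -19.3 hi 16.6 mid -1.4 767
12 lo -15.9 hi 15.7 mid -0.1 721
16 lo -16.2 hi 15.8 mid -0.2 723
20 lo -15.6 hi 14.9 mid -0.4 672
24 lo -13.4 hi 13.3 mid -0.1 552
28 lo -13.1 hi 12.0 mid -0.5 539
32 lo -11.1 hi 9.5 mid -0.8 420
36 lo -8.4 hi 6.5 mid -1.0 245
40 lo -1.7 hi 0.9 mid -0.4 8
[280.26636235 279.20483613]
```

View pics/t8.png

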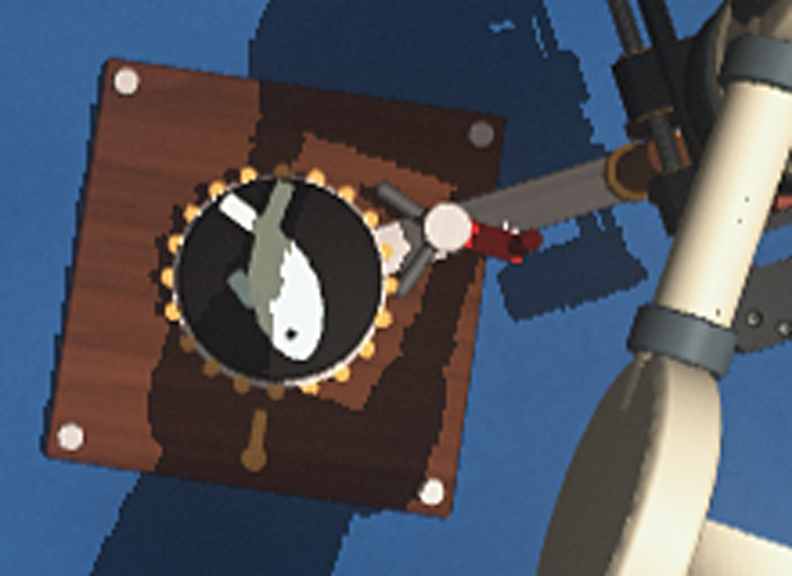

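>>> carry_out([
  {"rotation": [0, 0, 2.865], "translation": [0.0225, -0.9, 0], "gripper": -1},
  {"rotation": [0, 0, 2.865], "translation": [0.0225, -0.9, 0], "gripper": -1},
  {"rotation": [0, 0, 2.865], "translation": [0.0225, -0.9, 0], "gripper": -1},
  {"rotation": [0, 0, 2.865], "translation": [0.0225, -0.9, 0], "gripper": -1},
  {"rotation": [0, 0, 2.865], "translation": [0.0225, -0.9, 0], "gripper": -1},
  {"rotation": [0, 0, 2.865], "translation": [0.0225, -0.9, 0], "gripper": -1},
  {"rotation": [0, 0, 2.865], "translation": [0.0225, -0.9, 0], "gripper": -1},
  {"rotation": [0, 0, 2.865], "translation": [0.0225, -0.9, 0], "gripper": -1},
  {"rotation": [0, 0, 2.865], "translation": [0.0225, -0.9, 0], "gripper": -1},
  {"rotation": [0, 0, 2.865], "translation": [0.0225, -0.9, 0], "gripper": -1},
  {"rotation": [0, 0, 2.865], "translation": [0.0225, -0.9, 0], "gripper": -1},
  {"rotation": [0, 0, 0], "translation": [0, 0, 0], "gripper": -1},
])

```text
clock: 16.05
position: [552.0, -181.5, 71.1]
tcp_rot: [[0.219, 0.976, 0.003], [0.976, -0.219, -0.001], [-0.0, 0.003, -1.0]]
force: [1.1, 0.0, 6.5]
gripper_width: 21.6
```

```bash
python3 -c "
from h import *
report('t9')
f=viewer.grab_frame('top');fish2(f)"|grep -v '^[-0-9]* lo .*-[3] '
```

```text
t 16.05 crank -0.095 r 180.7 tool -0.098 F [1.1 0.  6.5]
n 737 fish 0.15
pca 0.149
-40 lo -18.8 hi 16.5 mid -1.1 485
-36 lo -17.5 hi 15.3 mid -1.1 596
-32 lo -14.1 hi 12.7 mid -0.7 499
-28 lo -11.2 hi 9.8 mid -0.7 410
-24 lo -8.3 hi 7.2 mid -0.5 341
-20 lo -10.0 hi 7.2 mid -1.4 341
-16 lo -12.1 hi 10.1 mid -1.0 489
-12 lo -21.3 hi 11.4 mid -5.0 549
-8 lo -25.5 hi 13.0 mid -6.2 881
-4 lo -25.1 hi 13.9 mid -5.6 818
0 lo -23.8 hi 14.7 mid -4.6 906
4 lo -22.2 hi 15.5 mid -3.3 876
8 lo -20.9 hi 15.5 mid -2.7 750
12 lo -16.3 hi 14.2 mid -1.0 740
16 lo -16.3 hi 14.2 mid -1.0 664
20 lo -15.9 hi 14.2 mid -0.9 699
24 lo -14.2 hi 12.5 mid -0.9 506
28 lo -13.4 hi 10.8 mid -1.3 530
32 lo -10.9 hi 8.3 mid -1.3 372
36 lo -8.4 hi 5.8 mid -1.3 229
```

>>> carry_out([
  {"rotation": [0, 0, 2.3], "translation": [0.015, -0.72, 0], "gripper": -1},
  {"rotation": [0, 0, 2.3], "translation": [0.015, -0.72, 0], "gripper": -1},
  {"rotation": [0, 0, 2.3], "translation": [0.015, -0.72, 0], "gripper": -1},
  {"rotation": [0, 0, 1.1], "translation": [0.005, -0.36, 0], "gripper": -1},
  {"rotation": [0, 0, 0], "translation": [0, 0, 0], "gripper": -1},
])

```text
clock: 16.65
position: [528.6, -174.5, 71.1]
tcp_rot: [[0.351, 0.936, 0.003], [0.936, -0.351, -0.001], [-0.0, 0.004, -1.0]]
force: [2.9, -1.0, 6.8]
gripper_width: 21.4
```

```bash
python3 -c "
from h import *
report('t10')
f=viewer.grab_frame('top');fish2(f)"|grep -v '^[-0-9]* lo .*-[3] '
```

```text
t 16.65 crank -0.231 r 180.7 tool -0.237 F [ 2.9 -1.   6.8]
n 750 fish 0.004
pca 0.002
-40 lo -19.7 hi 17.5 mid -1.1 521
-36 lo -18.2 hi 15.8 mid -1.2 597
-32 lo -14.7 hi 12.9 mid -0.9 564
-28 lo -11.9 hi 10.1 mid -0.9 448
-24 lo -9.6 hi 6.9 mid -1.4 336
-20 lo -10.3 hi 6.7 mid -1.8 363
-16 lo -12.6 hi 9.8 mid -1.4 474
-12 lo -20.5 hi 11.7 mid -4.4 577
-8 lo -25.6 hi 13.1 mid -6.3 839
-4 lo -25.4 hi 13.5 mid -5.9 876
0 lo -23.9 hi 14.7 mid -4.6 858
4 lo -22.5 hi 15.3 mid -3.6 850
8 lo -21.0 hi 15.5 mid -2.8 803
12 lo -16.6 hi 14.7 mid -1.0 712
16 lo -16.9 hi 15.0 mid -1.0 727
20 lo -16.3 hi 14.1 mid -1.1 672
24 lo -14.5 hi 12.6 mid -0.9 548
28 lo -13.4 hi 11.5 mid -1.0 517
32 lo -10.8 hi 8.7 mid -1.1 397
36 lo -7.6 hi 5.9 mid -0.9 233
40 lo -2.0 hi 0.9 mid -0.5 13
```

View pics/t10.png

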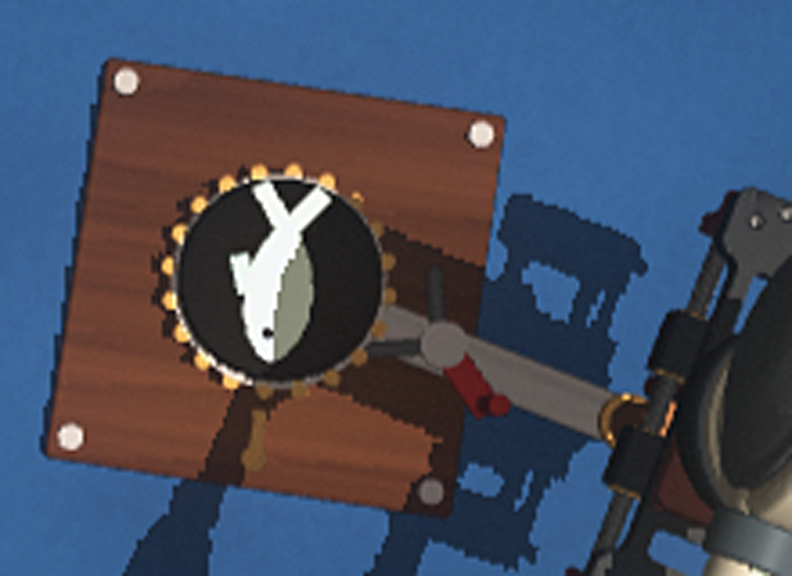

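>>> carry_out([
  {"rotation": [0, 0, 0], "translation": [0, 0, 0], "gripper": 0.2},
  {"rotation": [0, 0, 0], "translation": [0, 0, 0], "gripper": 0.2},
  {"rotation": [0, 0, 0], "translation": [0, 0, 0], "gripper": 0.2},
  {"rotation": [0, 0, 0], "translation": [0, 0, 0], "gripper": 0.2},
  {"rotation": [0, 0, 0], "translation": [0, 0, -2], "gripper": 0.2},
  {"rotation": [0, 0, 0], "translation": [0, 0, -4], "gripper": 0.2},
  {"rotation": [0, 0, 0], "translation": [0, 0, -4], "gripper": 0.2},
  {"rotation": [0, 0, 0], "translation": [0, 0, -3], "gripper": 0.2},
  {"rotation": [0, 0, 0], "translation": [-3, 0, 0], "gripper": 0.2},
  {"rotation": [0, 0, 0], "translation": [-4, 0, 0], "gripper": 0.2},
  {"rotation": [0, 0, 0], "translation": [0, 0, 0], "gripper": 0.2},
])

```text
clock: 17.85
position: [501.4, -242.8, 199.4]
tcp_rot: [[0.356, 0.935, -0.001], [0.935, -0.356, -0.001], [-0.002, -0.001, -1.0]]
force: [-0.7, 0.1, -0.9]
gripper_width: 52.5
```

```bash
python3 -c "
from h import *
report('t11')
f=viewer.grab_frame('top');fish2(f)"|grep -v ' lo '
```

```text
t 17.85 crank -0.238 r 254.1 tool -0.242 F [-0.7  0.1 -0.9]
n 769 fish 0.014
pca 0.01
```

View pics/t11.png

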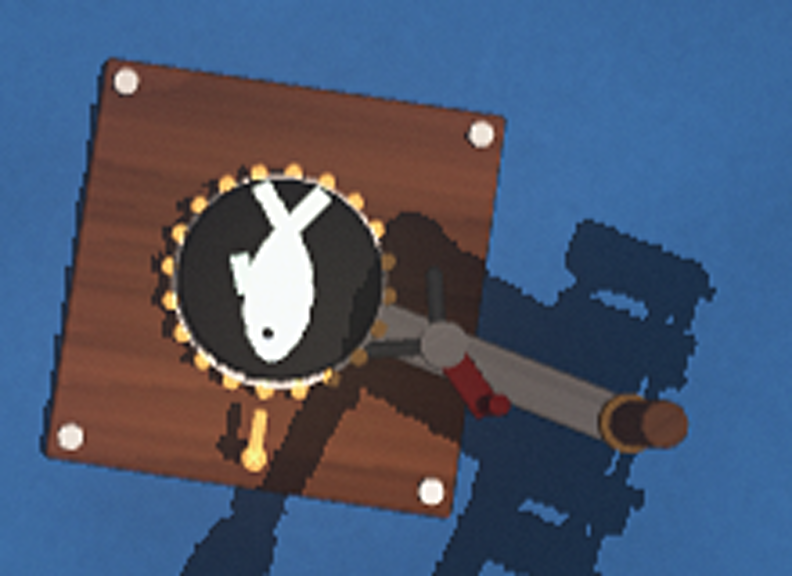

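```bash
python3 -c "
from h import *
C=lambda x,y:(220+x/3.6,130+y/3.6)
crank(C(666,424),C(493,404))
print(bot.sign_off())"
```

```text
knob [ 528.9 -173.9   98. ] r 179.9 crank -0.23
peg [535.6 -99.   92. ] r34? 32.0 pawl -0.658
the job is handed in; nothing more can be done
None
```

I flipped the red pawl lever to its clockwise side and ratcheted the turntable clockwise until the fish's head pointed at the brass pointer. Then I let go of the crank, moved the arm clear and handed the job in at about 18 s of the 67 s allowed; the hand-in gives no verdict.

- **Pawl:** the first push stopped short at about -0.15 to -0.19 rad, so I pushed the peg again. The last check read -0.66 rad. That is slightly beyond the -0.6 stop, which I put down to measurement error, and well past the -0.35 needed.
- **Turntable:** it took two driving swings of the crank, from about 1.12 rad to 0.44 and then to 0. After letting go, the fish's angle to the pointer measured 0.010 to 0.014 rad, against 0.002 to 0.004 just before. I take that small difference as measurement noise.
- **Crank and lid:** the crank was left at about -0.23 rad with the gripper clear of it. My moves kept the arm and gripper clear of the lid and toothed wheel, and the pictures showed no contact. The tool force readings stayed below about 10 N.

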